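Shut the bench gas valve in its service box

ROBOT

A 7-joint arm with a two-finger parallel gripper is mounted at the origin on the work surface. World frame = base frame: x ahead of the robot, y to its left, z up, the work surface at z = 0. Lengths are in m, angles in degrees, forces in N, time in s.
With the tool pointing down it reaches from about 0.4 to 0.85 m from the base axis. Payload 6.9 kg.
Tool frame: the origin (TCP) lies midway between the tips of the shut fingers; the grasp point (between the pads) lies 19 mm behind it; z points along the fingers, y is the line along which they close (so a half turn about z gives the same grasp; the last joint's range is limited). The gripper opens to 85 mm and grips with 20 to 120 N. Pads are 22 mm wide; open, the fingers measure 114 mm over their backs; the gripper's body (76 mm by 85 mm) begins 54 mm behind the grasp point. The pads swing forward as they close: fully open they stand 13 mm farther back than shut.
Start: joints at [-57.439, 29.078, -13.613, 85.955, 7.202, 65.827, -8.869], TCP at [0.279, 0.559, 0.231] pointing down, gripper open.
Joint ranges: [-176.47, 176.47], [-13.61, 117.27], [-81.72, 77.17], [0.22, 143.17], [-87.28, 267.28], [10, 112.55], [-165.47, 165.47]. Speed limits (degrees/s): [136.94, 136.94, 180, 180, 180, 180, 180].

INTERFACE

Orientations are given as [roll, pitch, yaw] about the fixed x, y, z axes, in that order (R = Rz(yaw) Ry(pitch) Rx(roll)).
In Python, from workcell import read_state, grab_frame, job, recognise, spot_point gives the robot as it stands.
- The arm moves only by the tool servo_tool, never from a script. Its argument "deltas" is a list of rows, each a list of 2 entries, a list of its own where there are three numbers: the shift along the tool's x, y, z in m, then the turn about the tool's z in rad. In form: [[[x, y, z], roll], ...]. A call has 1 to 10 rows; each row is the pose to reach, as a shift and turn from the pose commanded when the call began, along the tool's axes at that moment; what a row does not reach only later rows make up. A row lasts 1/10 s, in which the tool goes at most 50 mm and 8.59 degrees, less where a joint would pass 70% of its speed; a pose out of reach is approached as far as the arm can. A call with a gripper value outside its range is refused whole. "fingers" is the opening, from 0 (shut) to 1 (fully open), set as the call begins (left out, the last holds). The fingers move at their own pace and stop on an object; "squeeze" is the grip in N (left out, the last holds). Time passes only in rows, so rows that repeat a pose let the fingers close. It gives the time, the measured TCP pose, the force, the opening and the grip force at its end, in the units of the state.
- read_state(): the state, without advancing time (a new reading comes with each control period).
- grab_frame(name): name is "side" or "top"; returns a dict with "frame" (480x640x3 uint8, red, green, blue), "fx", "fy", "cx", "cy" (pixels), "R" (3x3) and "t" (3): a world point X has camera coordinates R X + t. Camera axes: x right, y down, z forward; pixel columns grow to the right and rows downward; lengths in m; the calibration is good to about 2 mm. A picture is of the moment at which its call begins. There is no depth.
- job.close_job(): hands the job in; it is judged then, once.
Trained networks look in the newest picture that a camera, given by its name, has taken for a name from the list of things; names that differ only in an ending like _2 or _b are one class to them, and where a whole thing is asked for, a point or a joint stands for the part that bears it (a point fixed in the world has none). Each returns a list of dicts, best first, with "conf" (0 to 1); they miss things now and then, are a little off and sometimes report something else, mostly with a low value. They report only what shows in the picture. A call takes as long as a camera call. They do not tell look-alikes from the thing itself.
- recognise(camera, name): "centre" ([column, row] in pixels, amid what is visible of it).
- spot_point(camera, name): "centre" ([column, row] in pixels: a listed point, or the origin of a listed thing).
The state is a dict: "time_s": time; "joints": joint angles; "dq": joint speeds; "tau": joint torques, N m; "ee_pos": TCP position; "eef_rot": TCP orientation; "force": force on the tool from outside, world axes, zero at the start; "moment": the same for the moment, N m; "grip_width": finger opening in m; "gripper_force": force on a finger pad.
Only numpy, scipy, OpenCV 4.12 (cv2) and the standard library are available. Lean on these libraries where they do the work, as an engineer would, in place of code of your own. Each camera call takes 0.05 s, during which the arm holds its last target. There are 200 camera calls.

TASK

The media session is over: shut off the gas at the bench service box. Push the white cover by its black finger recess all the way back along its rails, then push the yellow gas handle clockwise until it is fully shut, straight across its pipe. Leave the cover open, the grey vacuum handle as it is, and the burner and bottles standing where they are.

Things in the scene. Friction and masses are not known exactly. Their poses are not given: they have to be found in the camera images.
- service_box: stainless box fixed to the bench, 200 (x) x 480 (y) x 104 mm; origin under its centre, x from robot's side to back, y along it to the left. On top, rails cover the outer 14 mm of each long side (top z = 104.5) with the cover between. The -y half (y -236 to 0) is an open well holding the valves; the +y half has a deck (z = 78) where the cover parks. 4 mm end walls, 104 high
- cover (a joint): white cover, 188 (x) x 245 (y) x 3 mm, top at z = 99, slides along box y: 0 = closed over the valves (its middle at box y = -113.5 mm), 0.225 m = all the way back (+y) at its stop, trailing edge then at box y = -11 mm. Starts at 0 to 0.03. Captive in its rails, cannot be lifted; about 3 N of friction, stays where left
- cover_pull (a point): centre of the floor of the black recessed finger pull in the cover; the recess is 84 mm (box x) x 46 mm (box y) inside, its floor 14 mm below the cover's top (floor at z = 85 mm above the bench), walls upright. It moves with the cover
- gas_valve: nickel-plated gas ball valve fixed in the box's well, pipe along box x; axes as the box's, origin on the bench under it. Body and pipe stay below z = 54 mm; only the stem rises to the handle. In front of the box its hose nozzle (yellow ring) juts to 147 mm from this origin at z = 38 mm. Gas and vacuum valves stand at box y = -184 and -88 mm, either way round
- gas_stem (a point): the axis of the gas handle, on the stem at the middle height of the handle (z = 70 mm above the bench)
- gas_tip (a point): outer end of the yellow gas handle, 60 mm from the stem axis, at the grip's middle height. The grip is a yellow plastic bar 14 mm wide and 12 mm high (z = 64 to 76 mm), from 16 to 60 mm out from the stem axis
- gas_handle (a joint): yellow gas handle, quarter turn: 0 = open, along the pipe, pointing to box -x (the robot); grows clockwise seen from above; 1.571 = shut at its stop, across the pipe, pointing to box +y. Starts at 0 to 0.35. Takes about 0.22 N m (5 N at 45 mm) and stays where left
- vacuum_valve: the vacuum line's valve, same build as the gas valve, its nozzle ring grey
- vacuum_tip (a point): outer end of the grey vacuum handle, otherwise as gas_tip; must not be moved
- vacuum_handle (a joint): grey vacuum handle, same build, values and starting range as the gas handle; to be left as it is
- media_bottle: loose glass bottle of red medium with blue cap, 56 mm across, 105 mm high, origin under its centre, z up; stands on the robot's side of the box
- sample_bottle: loose small amber bottle with metal cap, 28 mm across, 85 mm high, origin under its centre, z up; stands beyond the box's -y end
- burner: loose laboratory gas burner, base 72 mm across, 140 mm high, origin under its centre, z up; stands on the robot's side of the box towards its +y end
Mind the look-alikes: they are no part of the job. Leave any brown or purple look-alike of the burner alone.

How it is judged (in metres and radians):
On the way, in this order (a step that is already met when the one before it is completed fails the run):
1. the cover is slid all the way back (within 10 mm of its stop) (value of joint cover above 0.215 m), for 0.2 s.
2. the gas handle is pushed fully shut (within about 6 degrees of its stop) (value of joint gas_handle above 1.47 rad), for 0.2 s.
At the end, for the whole second after the job is handed in: The cover stays within 10 mm of its stop, the gas handle within 0.1 rad of shut (joint above 1.47), the vacuum handle's tip within 8 mm of where it was, and the two bottles and the burner upright within 20 mm of where they stood (value of joint cover above 0.215 m and value of joint gas_handle above 1.47 rad and distance of vacuum_tip from where it was at the start of the episode below 0.008 m and distance of each of media_bottle, sample_bottle, burner from where it was at the start of the episode below 0.02 m and angle between each of media_bottle, sample_bottle, burner's own z axis and vertical below 0.2 rad); the robot touches nothing.
It fails at once if the vacuum handle is moved (distance of vacuum_tip from where it was at the start of the episode above 0.008 m).
It fails at once if the media bottle is shifted, lifted or tipped (distance of media_bottle from where it was at the start of the episode above 0.02 m or angle between media_bottle's own z axis and vertical above 0.2 rad).
It fails at once if the sample bottle is shifted, lifted or tipped (distance of sample_bottle from where it was at the start of the episode above 0.02 m or angle between sample_bottle's own z axis and vertical above 0.2 rad).
It fails at once if the burner is shifted, lifted or tipped (distance of burner from where it was at the start of the episode above 0.02 m or angle between burner's own z axis and vertical above 0.2 rad).
It also fails if it takes over 45 s, if anything falls off the work surface, if the arm or the gripper's body presses on something with over 40 N, if the wrist force passes 120 N, or if a joint passes its speed limit or range.

## Working session

There is one attempt and no reset: what is moved stays moved. The work goes in short steps, Python scripts to look and compute and a tool call to move; the robot and the scene stay as the last step left them, time stands still between calls to the robot, and variables do not carry over. Pictures are saved under pics/ and viewed, at most 10 in all, crops included, and the job is handed in when it is done.

Besides the shell and the picture viewer there is one more tool, called as name(argument=value, ...), one argument or row to a line, values as JSON. servo_tool: Moves the arm, as the interface text tells. Its arguments: {"type":"object","properties":{"deltas":{"type":"array"},"fingers":{"type":"number"},"squeeze":{"type":"number"}},"required":["deltas"]}

```bash
mkdir -p pics; cat > h.py <<'E'
import numpy as np, cv2
from workcell import *
def ray(f,px):
    R=np.array(f["R"]);t=np.array(f["t"])
    d=R.T@np.array([(px[0]-f["cx"])/f["fx"],(px[1]-f["cy"])/f["fy"],1]); return -R.T@t,d
def atz(f,px,z):
    o,d=ray(f,px); return o+d*(z-o[2])/d[2]
def proj(f,X):
    c=np.array(f["R"])@np.array(X)+np.array(f["t"]); return [round(float(f["fx"]*c[0]/c[2]+f["cx"]),1),round(float(f["fy"]*c[1]/c[2]+f["cy"]),1)]
def save(f,n): cv2.imwrite("pics/"+n+".png",f["frame"][:,:,::-1])
E
python3 - <<'E'
from h import *
Z=dict(service_box=0,cover_pull=.085,gas_valve=0,gas_stem=.07,gas_tip=.07,vacuum_valve=0,vacuum_tip=.07,media_bottle=0,sample_bottle=0,burner=0)
for c in("top","side"):
    f=grab_frame(c);save(f,c+"0")
    print(c,ray(f,(320,240))[0].round(3))
    for n,z in Z.items():
        for r in spot_point(c,n)[:2]: print(n,np.round(r["centre"]),round(r["conf"],2),atz(f,r["centre"],z).round(3))
s=read_state();print(s["time_s"],s["ee_pos"],s["eef_rot"],s["grip_width"])
E
```

```text
top [0.296 0.121 1.248]
service_box [342. 201.] 0.89 [0.541 0.047 0.   ]
cover_pull [428. 195.] 0.79 [ 0.54  -0.126  0.085]
vacuum_tip [343. 203.] 0.44 [0.525 0.05  0.07 ]
media_bottle [327. 302.] 0.79 [0.319 0.08  0.   ]
sample_bottle [491. 194.] 0.64 [ 0.562 -0.285  0.   ]
burner [262. 304.] 0.97 [0.313 0.222 0.   ]
burner [208. 300.] 0.91 [0.32  0.338 0.   ]
side [ 0.002 -0.55   0.814]
service_box [390. 287.] 0.97 [0.533 0.044 0.   ]
service_box [255. 278.] 0.59 [0.313 0.212 0.   ]
gas_valve [453. 350.] 0.72 [ 0.534 -0.144  0.   ]
gas_valve [526. 399.] 0.27 [ 0.569 -0.287  0.   ]
gas_stem [459. 318.] 0.84 [ 0.543 -0.132  0.07 ]
gas_tip [290. 324.] 0.38 [0.287 0.014 0.07 ]
media_bottle [290. 322.] 0.87 [0.316 0.072 0.   ]
sample_bottle [524. 400.] 0.79 [ 0.565 -0.286 -0.   ]
burner [235. 245.] 0.95 [ 0.322  0.327 -0.   ]
burner [180. 254.] 0.9 [ 0.209  0.363 -0.   ]
1.1 [0.27903374 0.55921789 0.23129627] [-1.79997518e+02 -9.96750379e-04  1.53482866e+02] 0.08537290475399034
```

View pics/top0.png

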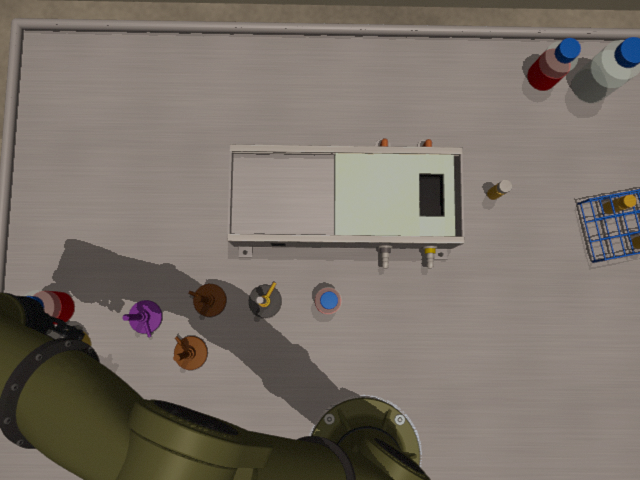

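View pics/side0.png

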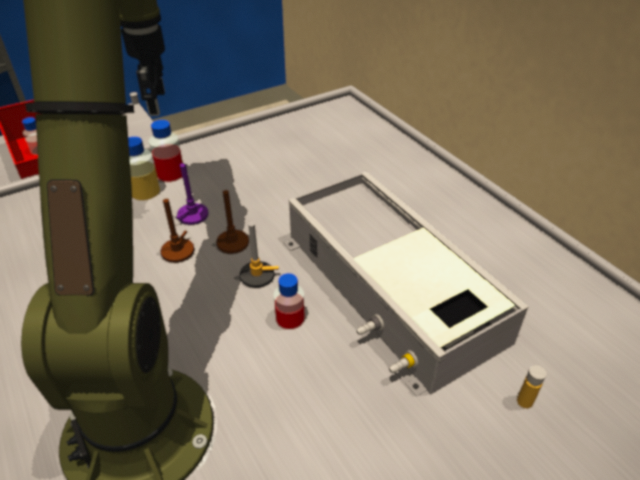

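The top view shows the box with its well to the right and the cover closed, with the recess at (432,195). The yellow gas nozzle is at (430,257), the outer position (-184), and the grey one is at (384,257). The real burner is at (265,300) and the media bottle at (327,300). Next I fit the box pose.

```bash
python3 - <<'E'
from h import *
from scipy.optimize import least_squares
f=grab_frame("top")
g=cv2.resize(f["frame"][130:280,215:480,::-1],None,fx=3,fy=3,interpolation=cv2.INTER_CUBIC);cv2.imwrite("pics/crop.png",g)
px=[(231,146),(462,149.5),(463.5,243),(228.5,241)]
P=[(.1,.24),(.1,-.24),(-.1,-.24),(-.1,.24)]
def w(p,b,z): 
    c,s=np.cos(p[2]),np.sin(p[2]);return [p[0]+c*b[0]-s*b[1],p[1]+s*b[0]+c*b[1],z]
r=least_squares(lambda p:np.ravel([np.subtract(proj(f,w(p,b,.1045)),q) for b,q in zip(P,px)]),[.54,.05,0],diff_step=1e-3)
print(r.x,r.fun.round(1))
# recess: dark pixels at floor
m=f["frame"][165:225,410:455].max(2)<45
y,x=np.nonzero(m);print(x.min()+410,x.max()+410,y.min()+165,y.max()+165)
for q in[(x.min()+410,y.mean()+165),(x.max()+411,y.mean()+165)]:print(atz(f,q,.099),atz(f,q,.085))
E
```

```text
[0.5352394 0.0486254 0.       ] [-2.9 -1.  -1.2 -1.4 -0.6  1.2 -3.2  0.5]
420 443 174 215
[ 0.53799096 -0.10669536  0.099     ] [ 0.54094469 -0.10946659  0.085     ]
[ 0.53860793 -0.15615872  0.099     ] [ 0.54156918 -0.15953262  0.085     ]
```

View pics/crop.png

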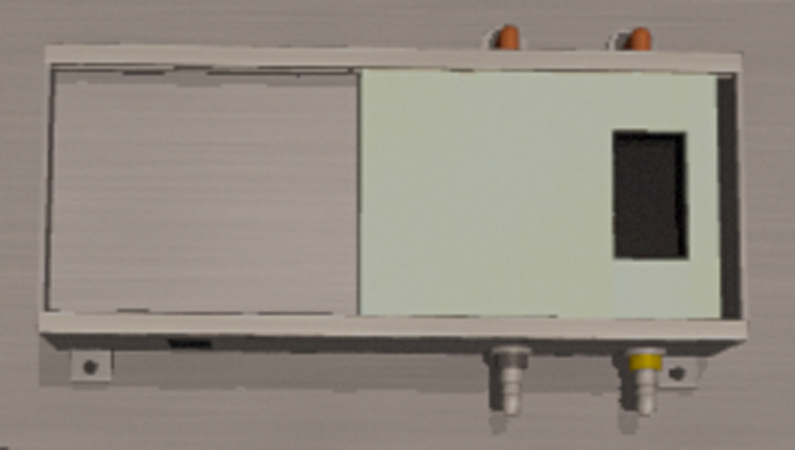

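servo_tool(
  deltas=[
    [[0, 0, -0.02], 0],
    [[0, 0, -0.03], 0],
  ],
  fingers=0,
  squeeze=60,
)

```text
time_s: 1.35
ee_pos: [0.2792, 0.5596, 0.2625]
eef_rot: [179.9, -0.0, 153.5]
force: [-0.1, 0.2, -0.2]
grip_width: 0.0591
gripper_force: 0.0
```

```bash
python3 - <<'E'
from h import *
from scipy.optimize import least_squares
f=grab_frame("top")
px=[(230.3,145),(462.3,147.7),(463.7,243),(228,241)]
P=[(.1,.24),(.1,-.24),(-.1,-.24),(-.1,.24)]
def w(p,b,z): 
    c,s=np.cos(p[2]),np.sin(p[2]);return [p[0]+c*b[0]-s*b[1],p[1]+s*b[0]+c*b[1],z]
r=least_squares(lambda p:np.ravel([np.subtract(proj(f,w(p,b,.1045)),q) for b,q in zip(P,px)]),[.54,.05,.01],diff_step=.2)
print(r.x,r.fun.round(1))
for b,z in[((-.1,.24),.1045),((0,-.184),.07),((0,-.088),.07)]:print(w(r.x,b,z))
for q in[(419.3,195),(444.3,195)]:print(atz(f,q,.099))
s=read_state();R=cv2.Rodrigues(np.zeros(3))[0]
from scipy.spatial.transform import Rotation as Ro
M=Ro.from_euler("xyz",s["eef_rot"],degrees=True).as_matrix()
print(M.T@(np.array([.54,-.133,.2])-s["ee_pos"]))
E
```

```text
[0.53642605 0.04496958 0.00237243] [-0.5 -0.3  0.1 -0.4  1.1  0.3 -0.7  0.3]
[np.float64(0.43585694723367635), np.float64(0.28473166573865016), 0.1045]
[np.float64(0.5368625743615811), np.float64(-0.13902989845576644), 0.07]
[np.float64(0.5366348214826722), np.float64(-0.04303016861955207), 0.07]
[ 0.53665176 -0.1052371   0.099     ]
[ 0.53729348 -0.15675384  0.099     ]
[-0.54273904 -0.50417912  0.06205238]
```

servo_tool(
  deltas=[
    [[-0.0325, -0.03, 0], -0.046],
    [[-0.065, -0.06, 0], -0.092],
    [[-0.0975, -0.09, 0], -0.139],
    [[-0.13, -0.12, 0], -0.185],
    [[-0.1625, -0.15, 0], -0.231],
    [[-0.195, -0.18, 0], -0.278],
    [[-0.2275, -0.21, 0], -0.324],
    [[-0.26, -0.24, 0], -0.37],
    [[-0.2925, -0.27, 0], -0.416],
    [[-0.325, -0.302, 0], -0.463],
  ],
)

```text
time_s: 2.4
ee_pos: [0.4355, 0.1423, 0.2614]
eef_rot: [180.0, 0.1, -179.9]
force: [0.9, -0.3, 0.1]
grip_width: 0.0002
gripper_force: 0.0
```

servo_tool(
  deltas=[
    [[-0.014, -0.039, 0], 0],
    [[-0.028, -0.078, 0], 0],
    [[-0.043, -0.117, 0.01], 0],
    [[-0.057, -0.156, 0.02], 0],
    [[-0.072, -0.195, 0.035], 0],
    [[-0.086, -0.234, 0.055], 0],
    [[-0.102, -0.272, 0.075], 0],
    [[-0.102, -0.272, 0.11], 0],
    [[-0.102, -0.272, 0.13], 0],
    [[-0.102, -0.272, 0.13], 0],
  ],
)

```text
time_s: 3.4
ee_pos: [0.5352, -0.128, 0.1284]
eef_rot: [179.9, -0.3, 180.0]
force: [-0.0, 0.1, 1.3]
grip_width: -0.0001
gripper_force: 0.0
```

```bash
python3 - <<'E'
from h import *
s=read_state();print(s["ee_pos"],s["eef_rot"],s["joints"],s["force"])
f=grab_frame("side");print([proj(f,s["ee_pos"])])
cv2.imwrite("pics/s1.png",cv2.resize(f["frame"][180:420,320:600,::-1],None,fx=2.5,fy=2.5))
E
```

```text
[ 0.5351576  -0.12796507  0.12838193] [179.9294323   -0.31294434 179.98057647] [ 13.47490797  28.50558981  -3.84047335 105.21628849   2.49791993
  46.67992292  98.3547072 ] [-0.02348796  0.13838359  1.26607769]
[[459.1, 295.8]]
```

View pics/s1.png

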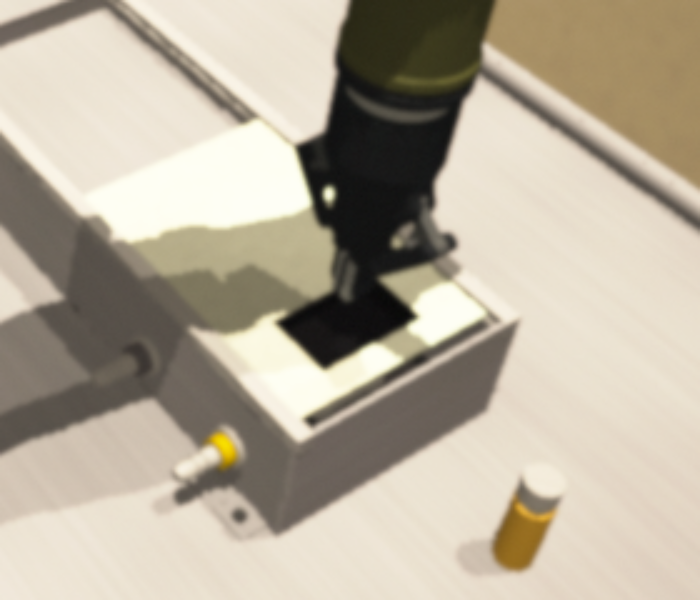

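The fingertips are above the recess, at about (345,300) in the crop. I'll go down into it and push the cover.

servo_tool(
  deltas=[
    [[0, -0.003, 0.018], 0],
    [[0, -0.003, 0.034], 0],
    [[0, -0.003, 0.037], 0],
    [[0, 0.004, 0.037], 0],
    [[0, 0.014, 0.037], 0],
    [[0, 0.029, 0.037], 0],
    [[0, 0.044, 0.037], 0],
  ],
)

```text
time_s: 4.15
ee_pos: [0.5378, -0.0834, 0.0954]
eef_rot: [-179.9, 0.1, 180.0]
force: [-0.1, -3.2, 2.2]
grip_width: -0.0001
gripper_force: 1.9
```

servo_tool(
  deltas=[
    [[0, 0.01, 0.002], 0],
    [[0, 0.03, 0.003], 0],
    [[0, 0.05, 0.003], 0],
    [[0, 0.07, 0.003], 0],
    [[0, 0.09, 0.003], 0],
    [[0, 0.11, 0.003], 0],
    [[0, 0.13, 0.003], 0],
    [[0, 0.145, 0.003], 0],
    [[0, 0.15, 0.003], 0],
  ],
)

```text
time_s: 5.05
ee_pos: [0.5376, 0.0694, 0.0928]
eef_rot: [179.9, 0.2, -179.8]
force: [-2.1, -3.3, 14.5]
grip_width: -0.0001
gripper_force: 9.0
```

servo_tool(
  deltas=[
    [[0, 0.005, -0.003], 0],
    [[0, 0.012, -0.003], 0],
    [[0, 0.018, -0.003], 0],
    [[0, 0.022, -0.003], 0],
    [[0, 0.025, -0.003], 0],
  ],
)

```text
time_s: 5.55
ee_pos: [0.5367, 0.0914, 0.0941]
eef_rot: [-180.0, -0.0, -180.0]
force: [-0.6, -3.6, 2.5]
grip_width: 0.0001
gripper_force: 1.6
```

servo_tool(
  deltas=[
    [[0, 0.004, 0], 0],
    [[0, 0.008, 0], 0],
    [[0, 0.011, 0], 0],
    [[0, 0.013, 0], 0],
  ],
)

```text
time_s: 5.95
ee_pos: [0.5366, 0.0988, 0.094]
eef_rot: [-179.6, -0.1, 179.8]
force: [-0.9, -19.5, 4.2]
grip_width: -0.0004
gripper_force: 9.9
```

servo_tool(
  deltas=[
    [[0, -0.01, 0], 0],
    [[0, -0.01, -0.03], 0],
    [[0, -0.01, -0.07], -0.13],
    [[0, -0.01, -0.1], -0.26],
    [[0, -0.01, -0.1], -0.26],
  ],
)

```text
time_s: 6.45
ee_pos: [0.5394, 0.0956, 0.1984]
eef_rot: [179.9, 0.5, -164.8]
force: [0.7, -0.1, -0.6]
grip_width: -0.0001
gripper_force: 0.0
```

```bash
python3 - <<'E'
from h import *
s=read_state();print(s["ee_pos"],s["eef_rot"],s["joints"],s["force"])
f=grab_frame("top")
I=[cv2.resize(f["frame"][130:290,320:480,::-1],(400,400),interpolation=cv2.INTER_CUBIC)]
for n in("gas_stem","gas_tip","vacuum_tip"):
    for c in("top","side"):
        g=grab_frame(c)
        for r in spot_point(c,n)[:2]:print(c,n,np.round(r["centre"]),round(r["conf"],2),atz(g,r["centre"],.07).round(3))
g=grab_frame("side");I.append(cv2.resize(g["frame"][230:390,360:520,::-1],(400,400),interpolation=cv2.INTER_CUBIC))
cv2.imwrite("pics/w2.png",np.hstack(I))
E
```

```text
[0.53935731 0.09559536 0.1983956 ] [ 179.94424213    0.46284622 -164.82825082] [ -7.43397973  23.49423941  -7.44094584 101.06027159   3.52727035
  55.21055781  88.91719527] [ 0.7019587  -0.0832223  -0.64768692]
top gas_stem [431. 198.] 0.64 [ 0.537 -0.135  0.07 ]
side gas_stem [460. 320.] 0.72 [ 0.541 -0.137  0.07 ]
top gas_tip [436. 227.] 0.59 [ 0.475 -0.145  0.07 ]
side gas_tip [434. 337.] 0.78 [ 0.48 -0.14  0.07]
side vacuum_tip [396. 292.] 0.77 [ 0.488 -0.023  0.07 ]
```

View pics/w2.png

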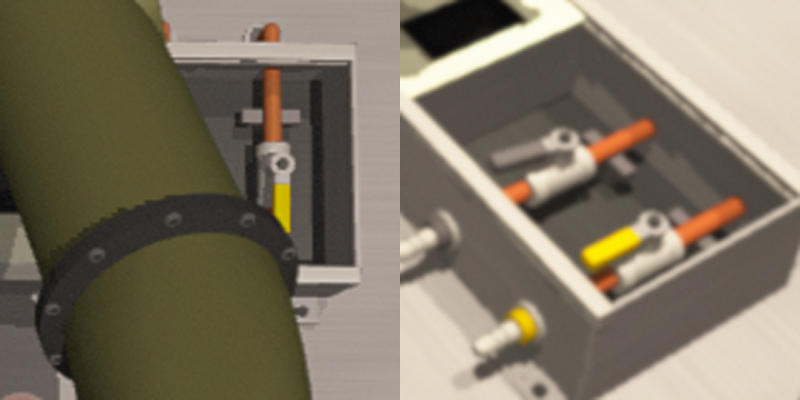

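The cover is fully back, and the well shows the yellow handle near 0 with its tip at about (436,227) in the top image. The grey handle is turned slightly toward +y. I'm moving above the -y side of the yellow handle, with the tool turned a quarter.

servo_tool(
  deltas=[
    [[0.0107, -0.0246, 0], 0.14],
    [[0.0213, -0.0493, 0], 0.28],
    [[0.032, -0.074, 0], 0.42],
    [[0.0426, -0.0986, 0], 0.56],
    [[0.0533, -0.123, 0], 0.7],
    [[0.064, -0.148, 0], 0.84],
    [[0.0746, -0.1725, 0], 0.98],
    [[0.0852, -0.197, 0], 1.12],
    [[0.096, -0.222, 0], 1.26],
    [[0.1065, -0.2464, 0], 1.4],
  ],
)

```text
time_s: 8.15
ee_pos: [0.4973, -0.1727, 0.1944]
eef_rot: [180.0, 0.0, 114.4]
force: [-0.4, 0.2, 0.2]
grip_width: -0.0001
gripper_force: 0.0
```

servo_tool(
  deltas=[
    [[0, 0, 0.01], 0.14],
    [[0, 0, 0.03], 0.28],
    [[0, 0, 0.05], 0.42],
    [[0, 0, 0.06], 0.433],
    [[0, 0, 0.06], 0.433],
  ],
)

```text
time_s: 8.65
ee_pos: [0.4969, -0.1711, 0.1332]
eef_rot: [-179.9, -0.0, 90.1]
force: [0.2, -0.7, 0.3]
grip_width: 0.0002
gripper_force: 0.0
```

```bash
python3 - <<'E'
from h import *
s=read_state();print(s["time_s"],s["ee_pos"],s["eef_rot"],s["joints"],s["force"])
I=[]
for c,(u,v) in(("top",(320,130)),("side",(360,220))):
    f=grab_frame(c);I.append(cv2.resize(f["frame"][v:v+160,u:u+160,::-1],(400,400),interpolation=cv2.INTER_CUBIC));print(proj(f,s["ee_pos"]))
cv2.imwrite("pics/w3.png",np.hstack(I))
E
```

```text
8.65 [ 0.49685214 -0.17109188  0.13315303] [-1.79853453e+02 -2.98895997e-02  9.00931657e+01] [  2.04087189  27.71624305  21.1265896  108.89715794 -13.45462573
  45.94186361  30.48874321] [ 0.18366168 -0.67997572  0.26471075]
[455.9, 211.6]
[460.1, 319.8]
```

View pics/w3.png

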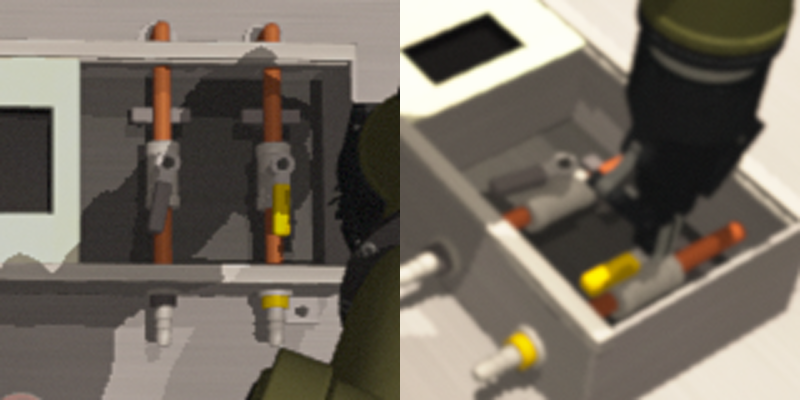

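servo_tool(
  deltas=[
    [[0, 0.004, 0.02], 0],
    [[0.001, 0.004, 0.04], 0],
    [[0.001, 0.004, 0.055], 0],
    [[0.001, 0.004, 0.066], 0],
    [[0.001, 0.004, 0.066], 0],
  ],
)

```text
time_s: 9.25
ee_pos: [0.5013, -0.1705, 0.0678]
eef_rot: [-179.9, -0.0, 90.0]
force: [0.1, 1.4, -0.2]
grip_width: -0.0003
gripper_force: 0.0
```

servo_tool(
  deltas=[
    [[0.007, 0, 0], 0],
    [[0.0135, 0, 0], 0],
    [[0.0175, -0.0015, 0], 0],
    [[0.0215, -0.003, 0], 0],
    [[0.0265, -0.005, 0], 0],
    [[0.032, -0.007, 0], 0],
    [[0.038, -0.007, 0], 0],
    [[0.044, -0.006, 0], 0],
  ],
)

```text
time_s: 10.05
ee_pos: [0.4965, -0.1285, 0.0695]
eef_rot: [179.8, 0.2, 89.8]
force: [-0.2, -6.6, 0.2]
grip_width: -0.0001
gripper_force: 2.7
```

servo_tool(
  deltas=[
    [[0.006, 0.003, 0.001], 0],
    [[0.012, 0.0065, 0.001], 0],
    [[0.0155, 0.01, 0.001], 0],
    [[0.019, 0.0135, 0.001], 0],
    [[0.0215, 0.017, 0.001], 0],
    [[0.0235, 0.021, 0.001], 0],
    [[0.0235, 0.024, 0.001], 0],
  ],
)

```text
time_s: 10.75
ee_pos: [0.5191, -0.1034, 0.069]
eef_rot: [180.0, 0.0, 89.9]
force: [-8.2, -0.5, 17.9]
grip_width: -0.0002
gripper_force: 10.2
```

```bash
python3 - <<'E'
from h import *
I=[]
for c,(u,v) in(("top",(320,130)),("side",(360,220))):
    f=grab_frame(c);I.append(cv2.resize(f["frame"][v:v+160,u:u+160,::-1],(400,400),interpolation=cv2.INTER_CUBIC))
s=read_state();print(s["time_s"],s["ee_pos"],s["force"],s["moment"])
cv2.imwrite("pics/w4.png",np.hstack(I))
E
```

```text
10.85 [ 0.51953345 -0.10315856  0.06904871] [-5.03641066 -1.0789161  15.32381844] [-0.02558139  0.89541102 -0.010019  ]
```

View pics/w4.png

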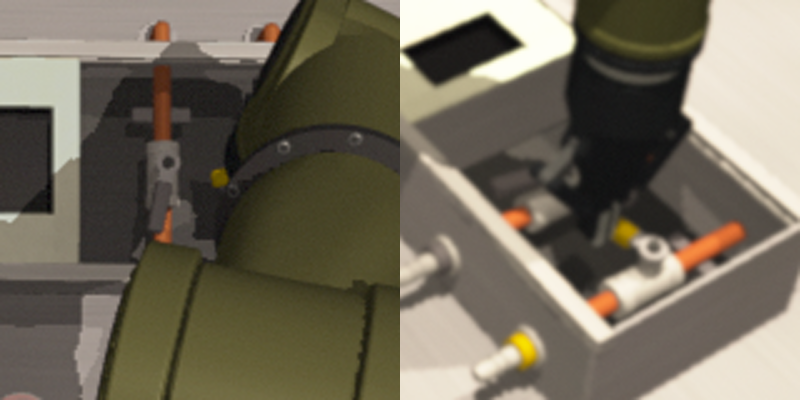

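servo_tool(
  deltas=[
    [[0, 0.002, -0.002], 0],
    [[0, 0.004, -0.002], 0],
    [[0, 0.006, -0.002], 0],
    [[0, 0.008, -0.002], 0],
  ],
)

```text
time_s: 11.25
ee_pos: [0.5253, -0.1017, 0.0695]
eef_rot: [-179.8, -0.1, 89.9]
force: [-6.2, 3.4, 6.2]
grip_width: 0.0003
gripper_force: 4.7
```

servo_tool(
  deltas=[
    [[0, 0.002, -0.001], 0],
    [[0, 0.004, -0.001], 0],
    [[0, 0.006, -0.001], 0],
    [[0, 0.007, -0.001], 0],
  ],
)

```text
time_s: 11.65
ee_pos: [0.5292, -0.101, 0.0696]
eef_rot: [-179.4, -0.2, 89.9]
force: [-13.8, 2.5, 7.9]
grip_width: -0.0002
gripper_force: 7.3
```

servo_tool(
  deltas=[
    [[0, 0.002, 0], 0],
    [[0, 0.004, 0], 0],
    [[0, 0.004, 0], 0],
    [[0, 0.004, 0], 0],
  ],
)

```text
time_s: 12.05
ee_pos: [0.5295, -0.101, 0.0695]
eef_rot: [-179.0, -0.3, 89.9]
force: [-22.3, 4.7, 15.9]
grip_width: -0.0002
gripper_force: 11.9
```

At the stop: x no longer moves and the force has risen to 22 N. I'm backing off in -x, lifting, and moving clear.

servo_tool(
  deltas=[
    [[0, -0.01, 0], 0],
    [[0, -0.02, 0], 0],
    [[0, -0.023, -0.02], 0],
    [[0, -0.023, -0.06], 0],
    [[0, -0.023, -0.1], 0],
    [[-0.04, -0.023, -0.14], 0],
    [[-0.08, -0.023, -0.14], 0],
    [[-0.12, -0.023, -0.14], 0],
    [[-0.16, -0.023, -0.14], 0],
    [[-0.16, -0.023, -0.14], 0],
  ],
)

```text
time_s: 13.05
ee_pos: [0.5138, -0.2698, 0.2111]
eef_rot: [179.9, 0.3, 89.5]
force: [-0.0, 0.8, 0.5]
grip_width: 0.0001
gripper_force: 0.0
```

```bash
python3 - <<'E'
from h import *
I=[]
for c,(u,v) in(("top",(300,130)),("side",(350,220))):
    f=grab_frame(c);I.append(cv2.resize(f["frame"][v:v+180,u:u+180,::-1],(400,400),interpolation=cv2.INTER_CUBIC))
    for n in("gas_stem","gas_tip","vacuum_tip"):
        for r in spot_point(c,n)[:1]:print(c,n,round(r["conf"],2),atz(f,r["centre"],.07).round(3))
s=read_state();print(s["time_s"],s["ee_pos"],s["force"])
cv2.imwrite("pics/w5.png",np.hstack(I))
E
```

```text
top gas_stem 0.72 [ 0.537 -0.131  0.07 ]
top gas_tip 0.65 [ 0.536 -0.086  0.07 ]
top vacuum_tip 0.62 [ 0.487 -0.028  0.07 ]
side gas_stem 0.67 [ 0.544 -0.136  0.07 ]
side vacuum_tip 0.61 [ 0.48  -0.033  0.07 ]
13.45 [ 0.51574583 -0.26176736  0.21033927] [-0.21895825  0.10476768  0.40269312]
```

View pics/w5.png

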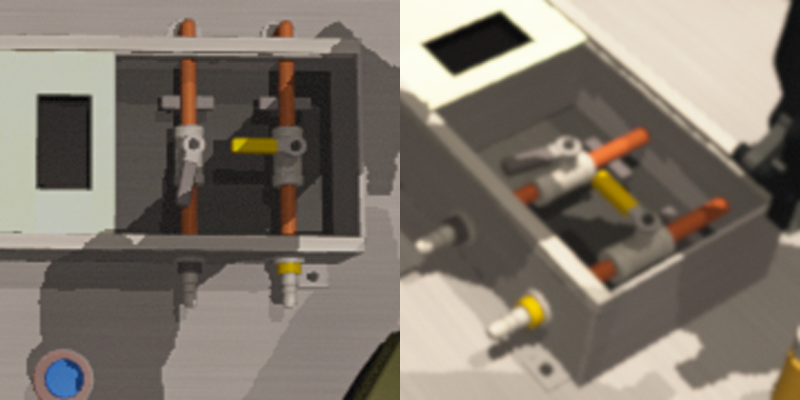

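The yellow handle lies straight across its pipe (bar at rows 139–153, level with the stem at row 146). The cover is back, the grey handle is unchanged, and the arm is clear.

```bash
python3 -c "
from workcell import job
print(job.close_job())"
```

```text
the job is handed in; nothing more can be done
None
```

The gas is shut off: the cover is against its back stop, the yellow handle is straight across its pipe, and the grey handle looks unmoved. The arm is clear and the job is handed in. I didn't re-measure the burner and bottles at the end, but the arm felt no contact with them. The hand-in returned no verdict.

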